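# Eject the brake pistons from the calipers

### The job

Take the steel probe from its wooden holder, slide it along the slot in the jig's cover plate until it drops into the hidden socket, and push it down there to raise the brake pistons fully out of the caliper bores. Lift out every piston and stand it upright on the floor of the steel tray. To finish, press the ejector fully back down through the empty bores and put the probe back upright in its holder; leave the small carton and the jar alone.

Things in the scene. Friction and masses are not known exactly. Their poses are not given: they have to be found in the camera images.
- jig: Fixed caliper-piston ejector jig, 180 x 252 mm, 62 mm high. Origin: centre of its underside; z up, y along its length. On its -x half a cover plate, top 60 mm up, with one slot. On its +x half two dark steel caliper halves, tops 62 mm up, with four 35 mm bores in a row at x = +45 mm, y = -69, -23, +23, +69 mm.
- slot (a point): Middle of the slot, level with the cover plate's top (60 mm up); axes as the jig's. The slot is 14 mm wide (x), 100 mm long (y); the cover is 6 mm thick. A flat black bed lies 14 mm below this point. Somewhere along it, at an unknown y between -35 and +35 mm, is the one hidden socket, 14 mm (x) by 18 mm (y).
- slot_end (a point): The slot's +y end, 50 mm from its middle, level with the cover's top. The hidden socket's floor is a plunger, 6 mm below the bed's top. Pushing it down (8 to 13 N, 18 mm travel, ending 24 mm below the bed's top) raises the ejector as far; friction holds both wherever they are left.
- ejector (a joint): Height in m of the jig's ejector: one carrier with a pad under each bore, 0 = down, 0.018 = fully raised. Only the plunger in the hidden socket raises it. Its round pads, 24 mm wide, fill the bores' bottoms, tops 37 mm above the jig's underside when down, 55 mm when raised; pressed through an emptied bore (about 8 to 10 N) any one pad takes the whole ejector down again, where it stays.
- probe_tip (a point): Lower end of the probe: a steel hand punch 105 mm long, 150 g, standing upright. Round shank of 10 mm diameter and 45 mm length with a slightly tapered tip, then a round handle of 24 mm diameter and 60 mm length. Its z axis points up along the probe.
- probe_grip (a point): Centre of the probe's handle, 75 mm above its tip on its axis.
- holder: Fixed wooden holder for the probe, 40 x 40 mm, 50 mm high, with a square pocket 16 mm wide down its middle. Origin: centre of its underside. The probe stands in it with its handle's shoulder on the holder's top, its tip 5 mm above the counter.
- tray_in (a point): Centre of the inner floor (4 mm above the counter) of a loose steel parts tray, 130 x 250 mm outside, 18 mm high, walls 4 mm, 0.6 kg. x across, y along its length, z up.
- piston0_center (a point): Centre of an aluminium brake piston, a plain cylinder of 32 mm diameter and 24 mm height, about 60 g, z along its axis. When present it starts in the jig's bore at y = -69 mm, on its ejector pad, its top 1 mm below the caliper's face; with the ejector fully raised it stands 17 mm proud. May be absent.
- piston1_center (a point): Centre of an aluminium brake piston, a plain cylinder of 32 mm diameter and 24 mm height, about 60 g, z along its axis. When present it starts in the jig's bore at y = -23 mm, on its ejector pad, its top 1 mm below the caliper's face; with the ejector fully raised it stands 17 mm proud. May be absent.
- piston2_center (a point): Centre of an aluminium brake piston, a plain cylinder of 32 mm diameter and 24 mm height, about 60 g, z along its axis. When present it starts in the jig's bore at y = +23 mm, on its ejector pad, its top 1 mm below the caliper's face; with the ejector fully raised it stands 17 mm proud. May be absent.
- piston3_center (a point): Centre of an aluminium brake piston, a plain cylinder of 32 mm diameter and 24 mm height, about 60 g, z along its axis. When present it starts in the jig's bore at y = +69 mm, on its ejector pad, its top 1 mm below the caliper's face; with the ejector fully raised it stands 17 mm proud. May be absent.
- carton: Bystander: small loose cardboard carton 45 x 70 x 50 mm beyond the holder. Leave alone.
- jar: Bystander: small loose jar, 40 mm diameter, 45 mm high, on the robot's side of the holder. Leave alone.
Not all that is in view belongs to the job. Leave any purple, red or yellow look-alike of the part that bears piston1_center alone.

How it is judged:
By the outcome, as a careful person would: the job done as asked, in the order asked, and still so for the second after the job is handed in, with the robot touching nothing.
Of piston0, piston1, piston2, piston3 only 2 to 4 are there at a start; the rules pass over those that are not, and their reading is None.
At some moment in a run one of tray may be knocked a few centimetres aside while the robot is not near it.
It also fails if it takes over 210 s, if anything falls off the work surface, if the arm or the gripper's body presses on something with over 40 N, if the wrist force passes 120 N, or if a joint passes its speed limit or range.

### The arm

A 6-joint arm with a two-finger parallel gripper is mounted at the origin on the work surface. World frame = base frame: x ahead of the robot, y to its left, z up, the work surface at z = 0. Lengths are in m, angles in rad, forces in N, time in s.
With the tool pointing down it reaches from about 0.275 to 0.875 m from the base axis. Payload 12.5 kg.
Tool frame: the origin (TCP) lies between the finger pads; the fingertips stand 19 mm ahead of it and the grasp point (between the pads) is the TCP; x points along the fingers, y is the direction in which the jaws open and shut, and the axes are right-handed (so a half turn about x gives the same grasp; the last joint's range is limited). The gripper opens to 85 mm and grips with 20 to 120 N. Pads are 22 mm wide; open, the fingers measure 114 mm over their backs; the gripper's body (76 mm by 85 mm) begins 54 mm behind the grasp point. The pads swing forward as they close: fully open they stand 13 mm farther back than shut.
Start: joints at [-0.085, 0.351, 1.652, -0, 1.139, -0.085], TCP at [0.55, 0, 0.25] pointing down, gripper open.
Joint ranges: [-2.75, 2.75], [-0.79, 2.1], [0.01, 2.65], [-1.57, 4.71], [0.07, 3.14], [-2.87, 2.87]. Speed limits (rad/s): [2.22, 2.22, 2.79, 3.14, 3.14, 3.14].

### API

Orientations are given as a unit quaternion [x, y, z, w].
In Python, from bench import ctrl, fingers, inverse_kinematics, monitor, imaging gives the robot as it stands. The module is installed in compiled form; this text tells all that it offers. Calls block until the motion is done:
- ctrl.reach(position, orientation): joint-space move of the TCP to a pose.
- ctrl.move_linear(position, frame=None, rate=0.15, contact_N=None): straight line of the TCP; frame=None keeps the orientation; rate is the mean speed in m/s. With contact_N (N) it stops when the force on the tool has changed by that much, and returns True; else False.
- ctrl.move_j(angles): joint-space move.
- fingers.ungrasp() and fingers.grab(): open the fingers fully, or close them until they stop; the grip force is fixed at half the most.
- ctrl.dwell(seconds).
- inverse_kinematics(position, orientation): joint angles nearest the present ones, or None.
- monitor.get_state(): the state.
- imaging.snapshot(name): name is "scene" or "side" or "wrist"; returns the picture (400x640x3 uint8, red, green, blue); there is no depth.
- imaging.camera_params(name): a dict with "intrinsics" (3x3 intrinsics, pixels), "R" (3x3) and "t" (3): a world point X has camera coordinates R X + t. Camera axes: x right, y down, z forward; pixel columns grow to the right and rows downward; lengths in m; the calibration is good to about 2 mm. A picture is of the moment at which its call begins: read the wrist's pose just before it. camera_params takes no time and is no camera call; for the wrist camera it gives the pose at the moment of the call.
A pose or a line that the arm cannot do raises ctrl.IKError and nothing moves.
- ctrl.hand_in(): hands the job in, once; it reports no verdict.
The state is a dict: "time_s": time; "qpos": joint angles; "qd": joint speeds; "joint_torque": joint torques, N m; "eef_pos": TCP position; "tcp_rot": TCP orientation; "wrist_force": force on the tool from outside, world axes, zero at the start; "moment": the same for the moment, N m; "finger_gap": finger opening in m.
Only numpy, scipy, OpenCV 4.12 (cv2) and the standard library are available. Lean on these libraries where they do the work, as an engineer would, in place of code of your own. Each camera call takes 0.05 s, during which the arm holds its last target. There are 200 camera calls.

## Working session

There is one attempt and no reset: what is moved stays moved. The work goes in short steps, each a Python script; the robot and the scene stay as the last script left them, time stands still between calls to the robot, and variables do not carry over. Pictures are saved under pics/ and viewed, about 12 in all and at most 16, crops included, and the job is handed in when it is done.

```bash
ls; mkdir -p pics; python3 - <<'E'
from bench import ctrl, fingers, inverse_kinematics, monitor, imaging
import cv2, numpy as np
for n in ("scene","side"):
    im=imaging.snapshot(n); cv2.imwrite(f"pics/{n}0.png",im[:,:,::-1])
    p=imaging.camera_params(n); print(n,p)
s=monitor.get_state(); print(s)
E
```

```text
pics
scene {'intrinsics': array([[377.00658871,   0.        , 315.81818594],
       [  0.        , 377.00658871, 202.82185371],
       [  0.        ,   0.        ,   1.        ]]), 'R': array([[ 0.60194772,  0.79848709, -0.00879309],
       [ 0.47426548, -0.36634561, -0.80053928],
       [-0.64244159,  0.47771253, -0.59921577]]), 't': array([-0.35299514, -0.21903571,  1.24646877])}
side {'intrinsics': array([[361.0225555 ,   0.        , 323.06521411],
       [  0.        , 361.0225555 , 196.05192489],
       [  0.        ,   0.        ,   1.        ]]), 'R': array([[-0.85421122, -0.51986722,  0.00782657],
       [-0.38522839,  0.62272871, -0.68103454],
       [ 0.3491737 , -0.58476236, -0.73220947]]), 't': array([0.50800808, 0.25797849, 0.54144189])}
{'time_s': 0.1, 'qpos': array([-8.45862427e-02,  3.51187809e-01,  1.65235211e+00, -4.65412622e-07,
        1.13909246e+00, -8.46181054e-02]), 'qd': array([-6.76055207e-04, -4.26813953e-04, -2.09678864e-03, -1.01088336e-03,
        1.20377310e-03, -4.99349845e-05]), 'joint_torque': array([ 7.48983075e-04, -5.06837368e+01, -2.91875267e+01, -4.43532826e-05,
        2.64409253e-03,  5.99887670e-06]), 'eef_pos': array([5.49727129e-01, 5.61739004e-05, 2.49812292e-01]), 'tcp_rot': array([ 0.49975477,  0.50028882, -0.50022907,  0.49972708]), 'wrist_force': array([-0.79076938, -0.58527313,  0.92967403]), 'moment': array([ 0.00444189, -0.01424673,  0.07408405]), 'finger_gap': 0.08518490785475674}
```

View pics/scene0.png

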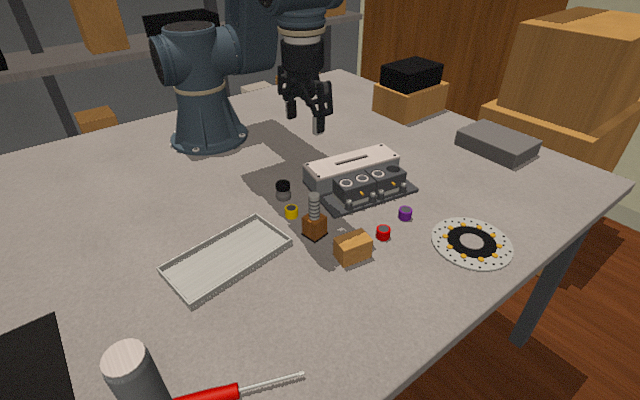

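View pics/side0.png

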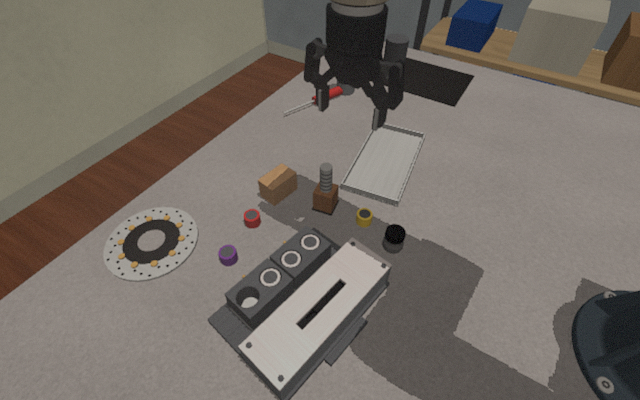

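Scene view: the jig is at about (360,178), with its cover on the robot's side, and the probe in its holder is at (314,215). The tray is at (225,258), and the jar (283,188) and carton (353,248) are near the holder. The look-alikes are yellow (291,211), red (383,232) and purple (405,213). In the side view the bores at (270,278), (291,259) and (310,242) are filled and (248,297) looks empty. Next I'll cast rays for rough positions and take wrist close-ups.

```bash
cat > h.py <<'E'
from bench import ctrl, fingers, inverse_kinematics, monitor, imaging
import cv2, numpy as np
from scipy.spatial.transform import Rotation as Rn
def cast(p,uv,z):
    uv=np.atleast_2d(np.float64(uv)); K,R,t=p["intrinsics"],p["R"],p["t"]
    d=np.c_[uv,np.ones(len(uv))]@np.linalg.inv(K).T@R
    c=-R.T@t
    return c+d*((z-c[2])/d[:,2])[:,None]
def proj(p,X):
    q=np.atleast_2d(X)@p["R"].T+p["t"]; q=q@p["intrinsics"].T; return q[:,:2]/q[:,2:]
def down(a):
    "tool pointing down, jaws opening along world direction at angle a"
    y=np.array([np.cos(a),np.sin(a),0]); x=np.array([0,0,-1.]); z=np.cross(x,y)
    return Rn.from_matrix(np.c_[x,y,z]).as_quat()
def snap(n,f=None):
    p=imaging.camera_params(n); im=imaging.snapshot(n)
    if f: cv2.imwrite(f"pics/{f}.png",im[:,:,::-1])
    return p,im
def st(m=""):
    s=monitor.get_state(); print(m,"t%.1f"%s["time_s"],"pos",s["eef_pos"].round(4),"F",s["wrist_force"].round(1),"gap %.4f"%s["finger_gap"]); return s
E
python3 - <<'E'
from h import *
p=imaging.camera_params("side"); q=imaging.camera_params("scene")
np.set_printoptions(precision=4,suppress=True)
print("slot",cast(p,[(300,325),(344,282)],.06))
print("bores",cast(p,[(248,297),(270,278),(291,259),(310,242)],.062))
print("bores scene",cast(q,[(346,183),(362,178),(378,173)],.062))
print("holder/probe top",cast(p,[(326,167)],.11),cast(q,[(314,196)],.11))
print("tray",cast(p,[(343,190),(392,201),(424,132),(377,124)],.018))
print("tray scene",cast(q,[(159,267),(257,216),(292,242),(191,302)],.018))
w=imaging.camera_params("wrist"); print(w, -w["R"].T@w["t"])
print(down(0),down(np.pi/2))
E
```

```text
slot [[0.4829 0.2487 0.06  ]
 [0.4625 0.1548 0.06  ]]
bores [[0.5738 0.2544 0.062 ]
 [0.565  0.2109 0.062 ]
 [0.557  0.1645 0.062 ]
 [0.5488 0.1193 0.062 ]]
bores scene [[0.555  0.1154 0.062 ]
 [0.5623 0.1608 0.062 ]
 [0.5699 0.2079 0.062 ]]
holder/probe top [[ 0.5967 -0.0122  0.11  ]] [[ 0.6044 -0.0171  0.11  ]]
tray [[ 0.5799 -0.0564  0.018 ]
 [ 0.4787 -0.0821  0.018 ]
 [ 0.5057 -0.3391  0.018 ]
 [ 0.6202 -0.3072  0.018 ]]
tray scene [[ 0.5063 -0.3312  0.018 ]
 [ 0.4841 -0.0945  0.018 ]
 [ 0.6076 -0.0796  0.018 ]
 [ 0.628  -0.314   0.018 ]]
{'intrinsics': array([[334.2738,   0.    , 315.2818],
       [  0.    , 334.2738, 199.2112],
       [  0.    ,   0.    ,   1.    ]]), 'R': array([[ 1.    ,  0.0002, -0.0016],
       [ 0.0007, -0.9463,  0.3233],
       [-0.0014, -0.3233, -0.9463]]), 't': array([-0.5491, -0.0418,  0.381 ])} [0.5496 0.0837 0.3732]
[ 0.5  0.5 -0.5  0.5] [ 0.      0.7071 -0.      0.7071]
```

```bash
python3 - <<'E'
from h import *
ctrl.reach([.53,.22,.25],down(0)); p,im=snap("wrist","w_jig"); np.save("w_jig.npy",p,allow_pickle=True)
ctrl.reach([.58,.04,.25],down(0)); p,im=snap("wrist","w_probe"); np.save("w_probe.npy",p,allow_pickle=True)
st()
E
```

```text
t1.9 pos [0.5798 0.041  0.25  ] F [ 0.3  0.4 -0.6] gap 0.0855
```

View pics/w_jig.png

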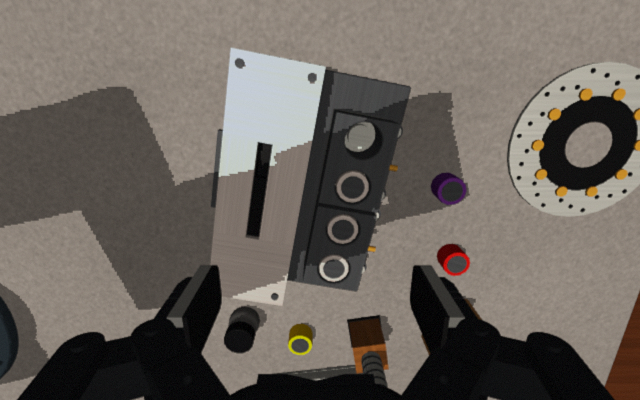

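View pics/w_probe.png

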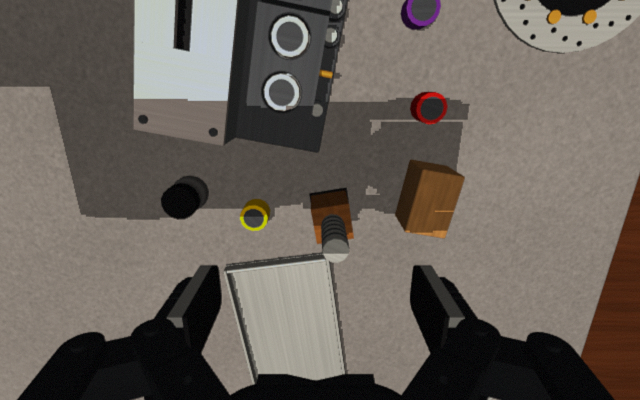

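The wrist view over the jig shows the slot from (265,143) to (252,238). Pistons are in the bores at (352,187), (343,229) and (334,268), and the (360,138) bore is empty, with its pad visible. In the probe view the handle top is at (335,250), the holder top's far edge at about (328,192) and the tray end at (278,262). Next: measure these with masks and grasp the probe.

```bash
python3 - <<'E'
from h import *
np.set_printoptions(precision=4,suppress=True)
p=np.load("w_jig.npy",allow_pickle=True).item(); im=cv2.imread("pics/w_jig.png"); g=cv2.cvtColor(im,cv2.COLOR_BGR2GRAY)
m=np.zeros_like(g); m[130:250,238:280]=(g[130:250,238:280]<50)*255
c=max(cv2.findContours(m,0,1)[0],key=cv2.contourArea); b=cv2.boxPoints(cv2.minAreaRect(c)); B=cast(p,b,.06)[:,:2]
e=[np.linalg.norm(B[i]-B[i-1]) for i in range(4)]; print("slot",b,"\n",B,B.mean(0),e)
# ring centres: bright-ish ring contours in dark caliper
ms=((g>90)*255).astype(np.uint8)
for (u,v) in [(360,138),(352,187),(343,229),(334,268)]:
    r=ms.copy(); k=np.zeros_like(r); cv2.circle(k,(u,v),21,255,-1); r&=k
    pts=cv2.findNonZero(r); (cx,cy),rad=cv2.minEnclosingCircle(pts); print((u,v),(cx,cy),rad,cast(p,[(cx,cy)],.061)[0])
p=np.load("w_probe.npy",allow_pickle=True).item(); im=cv2.imread("pics/w_probe.png")
print("handle top",cast(p,[(335,250)],.11),"holder far edge",cast(p,[(310,194),(346,189)],.05))
cr=lambda a,s:cv2.resize(a,None,fx=s,fy=s,interpolation=cv2.INTER_NEAREST)
a=cr(im[175:290,285:385],4); j=cr(cv2.imread("pics/w_jig.png")[110:290,315:385],2.5556)
H=max(a.shape[0],j.shape[0]); z=lambda x:cv2.copyMakeBorder(x,0,H-x.shape[0],0,0,0); cv2.imwrite("pics/crop1.png",np.hstack([z(a),z(j)]))
E
```

```text
slot [[245.3956 235.0994]
 [258.0102 142.5923]
 [271.353  144.4118]
 [258.7383 236.9189]] 
 [[0.458  0.1566]
 [0.4762 0.2517]
 [0.4886 0.25  ]
 [0.4716 0.1546]] [0.4736 0.2032] [np.float64(0.013762721475033393), np.float64(0.09676525685611075), np.float64(0.012536131660179832), np.float64(0.0968919732693678)]
(360, 138) (358.5, 135.0) 16.650924682617188 [0.5699 0.2589 0.061 ]
(352, 187) (352.0, 186.0) 15.811488151550293 [0.5656 0.2096 0.061 ]
(343, 229) (342.5, 229.0) 15.041708946228027 [0.5575 0.1639 0.061 ]
(334, 268) (333.63043212890625, 272.0652160644531) 16.938915252685547 [0.5494 0.1139 0.061 ]
handle top [[ 0.5968 -0.013   0.11  ]] holder far edge [[0.574  0.0192 0.05  ]
 [0.6105 0.0246 0.05  ]]
```

View pics/crop1.png

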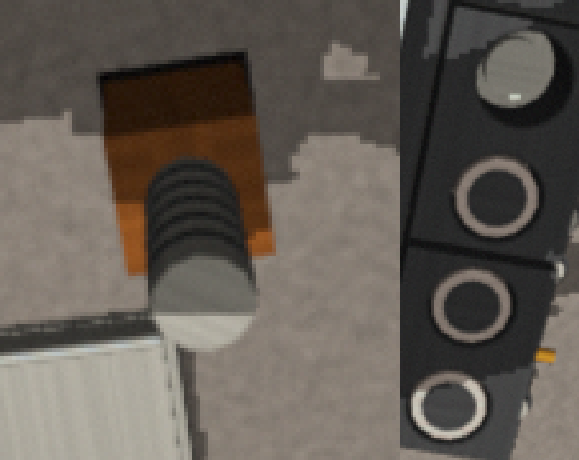

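The enlarged crop shows the steel handle's top disc centred at about (336,251) in the source image. That's the only grey cylinder standing in a wooden block, so it is the probe. Three bores carry grey ring-topped pistons and the top one is empty. The yaw is about -10.3°. Now grasping the probe with the jaws along jig x.

```bash
cat >> h.py <<'E'
YAW=-0.180; SLOT=np.array([.4736,.2032]); A=down(YAW)
ux=np.array([np.cos(YAW),np.sin(YAW)]); uy=np.array([-ux[1],ux[0]])
PR=np.array([.597,-.0133])
E
python3 - <<'E'
from h import *
ctrl.reach([*PR,.2],A); st()
ctrl.move_linear([*PR,.087],rate=.12,contact_N=8); st("at")
fingers.grab(); st("closed")
ctrl.move_linear([*PR,.20],rate=.12); s=st("lifted")
snap("side","side1"); snap("wrist","w1")
a=cv2.imread("pics/side1.png")[90:290,240:440]; b=cv2.imread("pics/w1.png")[200:400,200:440]
cv2.imwrite("pics/crop2.png",np.hstack([cv2.resize(x,None,fx=1.8,fy=1.8) for x in(a,b)]))
E
```

```text
t2.3 pos [ 0.5968 -0.0126  0.1993] F [ 0.1 -0.6 -0.7] gap 0.0854
at t3.4 pos [ 0.5975 -0.0133  0.0878] F [ 1.   0.7 -0. ] gap 0.0855
closed t3.9 pos [ 0.597  -0.0133  0.0873] F [-2.3  0.   3.4] gap 0.0227
lifted t5.0 pos [ 0.5966 -0.0133  0.1992] F [ 0.6 -0.7 -2.1] gap 0.0229
```

View pics/crop2.png

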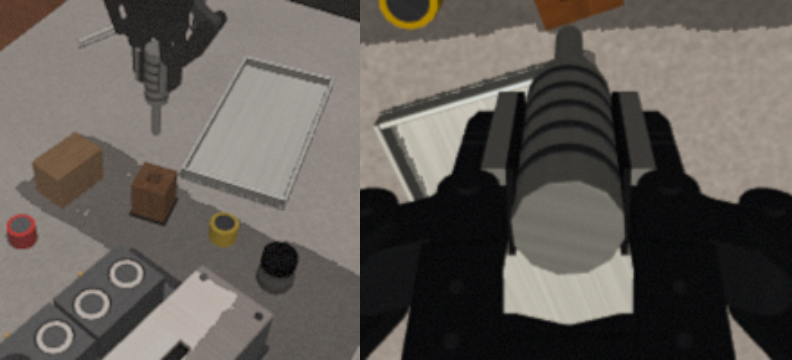

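The probe is held upright in the jaws and clear of the holder (side crop). Next: enter the slot near its -y end and slide along with light downward pressure.

```bash
python3 - <<'E'
from h import *
P=lambda y,x=0: SLOT+uy*y+ux*x
ctrl.reach([*P(-40),.20],A)
ctrl.move_linear([*P(-.040),.20],rate=.15); st("above")
s=monitor.get_state()
hit=ctrl.move_linear([*P(-.040),.118],rate=.03,contact_N=4); s=st("contact %s"%hit)
E
```

```text
Traceback (most recent call last):
bench.IKError: the arm cannot take that pose within its joint ranges
```

Typo in the units (nothing moved). Fixing it.

```bash
python3 - <<'E'
from h import *
P=lambda y,x=0: SLOT+uy*y+ux*x
ctrl.reach([*P(-.040),.20],A); st("above")
hit=ctrl.move_linear([*P(-.040),.118],rate=.03,contact_N=4); s=st("contact %s"%hit)
E
```

```text
above t6.0 pos [0.4674 0.1634 0.2001] F [ 0.7 -0.  -1.9] gap 0.0227
contact True t8.1 pos [0.4665 0.1639 0.1281] F [-0.8 -1.   5.8] gap 0.0226
```

The tip is on the bed: z is 0.1281 against 0.1283 expected.

```bash
python3 - <<'E'
from h import *
P=lambda y,x=0: SLOT+uy*y+ux*x
for y in np.arange(-.038,.0421,.003):
    ctrl.move_linear([*P(y),.1268],rate=.03); s=monitor.get_state()
    z=s["eef_pos"][2]; print("%.3f"%y, s["eef_pos"].round(4), s["wrist_force"].round(1))
    if z<.1273 and s["wrist_force"][2]<1.5: print("drop?"); break
    if np.abs(s["wrist_force"]).max()>25: print("stuck"); break
E
```

```text
-0.038 [0.4674 0.166  0.1277] [-1.6 -1.4 11. ]
-0.035 [0.4678 0.1684 0.1277] [-1.7 -6.  11.2]
-0.032 [0.4684 0.1713 0.1277] [-2.2 -6.1 11.8]
-0.029 [0.469  0.1743 0.1277] [-1.4 -5.9 11.5]
-0.026 [0.4695 0.1772 0.1277] [-2.1 -5.2 12.4]
-0.023 [0.47   0.1801 0.1277] [-2.2 -5.6 12.7]
-0.020 [0.4706 0.1831 0.1277] [-2.  -5.6 11.5]
-0.017 [0.4711 0.1861 0.1277] [-1.  -6.5 11.6]
-0.014 [0.4716 0.189  0.1277] [-1.5 -5.9 11.9]
-0.011 [0.4722 0.192  0.1277] [-1.9 -6.6 10. ]
-0.008 [0.4727 0.1949 0.1277] [-2.3 -5.2 11.6]
-0.005 [0.4733 0.1978 0.1277] [-2.2 -6.2 10.8]
-0.002 [0.4738 0.2008 0.1277] [-2.9 -5.9 11.1]
0.001 [0.4743 0.2037 0.1277] [-1.4 -5.8 11. ]
0.004 [0.4749 0.2067 0.1277] [-1.2 -5.6 10.7]
0.007 [0.4754 0.2097 0.1277] [-1.8 -5.8 11.8]
0.010 [0.4759 0.2126 0.1277] [-1.4 -5.8 11.4]
0.013 [0.4765 0.2158 0.1276] [-1.1 -3.3  9.9]
0.016 [0.4768 0.219  0.127 ] [ 1.4 -0.5  2.2]
0.019 [0.4768 0.222  0.1265] [-0.3 -0.3 -1.3]
drop?
```

The force vanished at y ≈ +0.016 to 0.019, so the socket is found. Pressing the plunger down.

```bash
python3 - <<'E'
from h import *
P=lambda y,x=0: SLOT+uy*y+ux*x
ctrl.move_linear([*P(.0195),.1245],rate=.03); st("in socket")
for z in (.122,.118,.113,.108,.105,.1035,.1025,.1015):
    ctrl.move_linear([*P(.0195),z],rate=.02); s=st("cmd %.4f"%z)
    if s["wrist_force"][2]>32: break
snap("side","side2"); a=cv2.imread("pics/side2.png")[180:390,200:420]; cv2.imwrite("pics/crop3.png",cv2.resize(a,None,fx=2.7,fy=2.7))
E
```

```text
in socket t13.4 pos [0.4769 0.2223 0.1242] F [ 0.2 -0.2 -1.5] gap 0.0229
cmd 0.1220 t13.6 pos [0.4771 0.2224 0.1219] F [ 0.3 -0.4 -0.8] gap 0.0228
cmd 0.1180 t14.0 pos [0.4773 0.2225 0.1184] F [-1.4 -0.5  5.8] gap 0.0223
cmd 0.1130 t14.4 pos [0.4773 0.2225 0.1134] F [-1.  -0.9  5.5] gap 0.0228
cmd 0.1080 t14.8 pos [0.4773 0.2225 0.1084] F [-1.5 -0.   5.1] gap 0.0224
cmd 0.1050 t15.1 pos [0.4773 0.2225 0.1054] F [-1.6  0.3  4.5] gap 0.0231
cmd 0.1035 t15.3 pos [0.4773 0.2225 0.104 ] F [-0.7 -0.4  7.2] gap 0.0225
cmd 0.1025 t15.6 pos [0.4775 0.2226 0.1036] F [-3.6 -0.3 13.9] gap 0.0230
cmd 0.1015 t15.8 pos [0.4777 0.2227 0.1034] F [-5.9 -1.7 23.4] gap 0.0226
```

View pics/crop3.png

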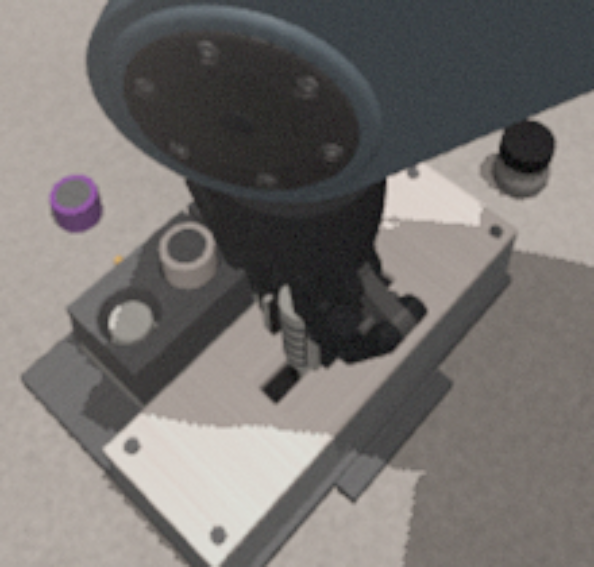

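The stop was reached at z = 0.1035 with the force rising. In the crop the visible piston stands well proud of its bore and the far bore is empty. I'll park the probe in its holder and look at the jig and tray.

```bash
cat >> h.py <<'E'
P=lambda y,x=0: SLOT+uy*y+ux*x
def park():
    ctrl.reach([*PR,.20],A)
    h=ctrl.move_linear([*PR,.105],rate=.12,contact_N=8); st("mid %s"%h)
    if h: return False
    h=ctrl.move_linear([*PR,.0855],rate=.04,contact_N=6); s=st("seat %s"%h)
    return s["eef_pos"][2]<.092
E
python3 - <<'E'
from h import *
ctrl.move_linear([*P(.0195),.20],rate=.12)
if park():
    fingers.ungrasp(); ctrl.move_linear([*PR,.20],rate=.15); st("up")
    ctrl.reach([.53,.22,.27],A); p,im=snap("wrist","w_jig2"); np.save("w_jig2.npy",p,allow_pickle=True)
    p,im=snap("side","side3")
    cv2.imwrite("pics/v4.png",np.vstack([cv2.imread("pics/w_jig2.png")[40:340,100:600],cv2.imread("pics/side3.png")[100:400,140:640]]))
E
```

```text
mid False t18.8 pos [ 0.5975 -0.0132  0.1058] F [ 0.1  0.2 -1. ] gap 0.0223
seat True t19.3 pos [ 0.5969 -0.0134  0.0871] F [-1.  -0.5  5.2] gap 0.0226
up t20.8 pos [ 0.5965 -0.0133  0.1991] F [0.2 0.1 0.1] gap 0.0851
```

View pics/v4.png

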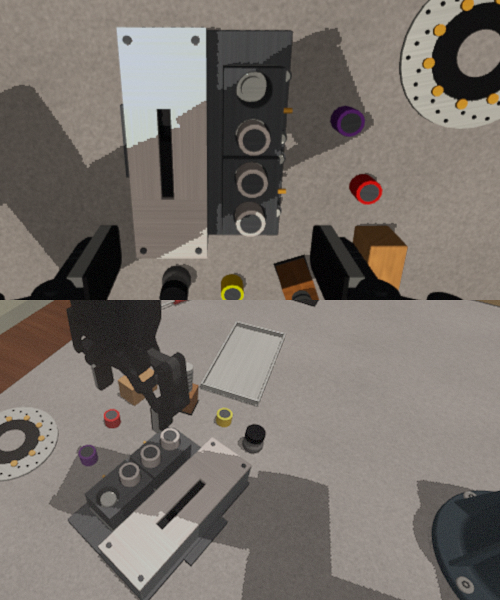

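All three pistons stand proud (wrist view: (353,178), (352,222), (350,263)), the fourth bore shows only its pad, and the probe is back in its holder. Next: piston positions and a tray look.

```bash
cat >> h.py <<'E'
def tray(n="wrist",name=None):
    "tray rim corners -> centre, yaw: bright low-saturation large blob, cast at rim height"
    p,im=snap(n,name); hsv=cv2.cvtColor(im,cv2.COLOR_RGB2HSV)
    g=cv2.GaussianBlur(im,(3,3),0).astype(int); m=((g.min(2)>125)&(hsv[...,1]<28)).astype(np.uint8)*255
    m=cv2.morphologyEx(m,cv2.MORPH_CLOSE,np.ones((9,9))); m=cv2.morphologyEx(m,cv2.MORPH_OPEN,np.ones((5,5)))
    out=[]
    for c in cv2.findContours(m,0,1)[0]:
        if cv2.contourArea(c)<1500: continue
        X=cast(p,c[:,0].astype(float),.012)[:,:2]
        (cx,cy),(w,h),a=cv2.minAreaRect((X*1000).astype(np.float32)); L=np.deg2rad(a if w>h else a+90)
        L=(L+np.pi)%np.pi
        out.append((cx/1000,cy/1000,min(w,h),max(w,h),L-np.pi/2))
    return out
E
python3 - <<'E'
from h import *
np.set_printoptions(precision=4,suppress=True)
p=np.load("w_jig2.npy",allow_pickle=True).item()
X=cast(p,[(353,178),(352,222),(350,263)],.079)[:,:2]; print(X, "jig frame rel slot:",np.c_[(X-SLOT)@ux,(X-SLOT)@uy])
ctrl.reach([.55,-.09,.32],down(0)); print(*tray("wrist","w_tray"),sep="\n")
print("scene",*tray("scene"),sep="\n"); print("side",*tray("side"),sep="\n")
E
```

```text
[[0.5653 0.2107]
 [0.5577 0.1651]
 [0.5488 0.1189]] jig frame rel slot: [[ 0.0889  0.0238]
 [ 0.0896 -0.0224]
 [ 0.0891 -0.0695]]
(0.5473123168945313, -0.208376220703125, 129.31028747558594, 249.28866577148438, np.float64(0.13558439399410638))
scene
(0.3546348876953125, 0.08731622314453125, 1207.66259765625, 1359.0706787109375, np.float64(0.0007189642888274506))
side
(0.3899954223632813, 0.24288972473144532, 81.27732849121094, 164.6627960205078, np.float64(-1.022191067771999))
(0.5371495971679687, 0.17065707397460939, 213.57211303710938, 286.80792236328125, np.float64(-0.26876794826550565))
(0.13533717346191407, -0.6429227905273438, 206.94851684570312, 243.6218719482422, np.float64(0.175230823207845))
(0.5509317626953125, -0.11499432373046875, 820.7843017578125, 1289.0079345703125, np.float64(-0.8825273767781643))
```

View pics/w_tray.png

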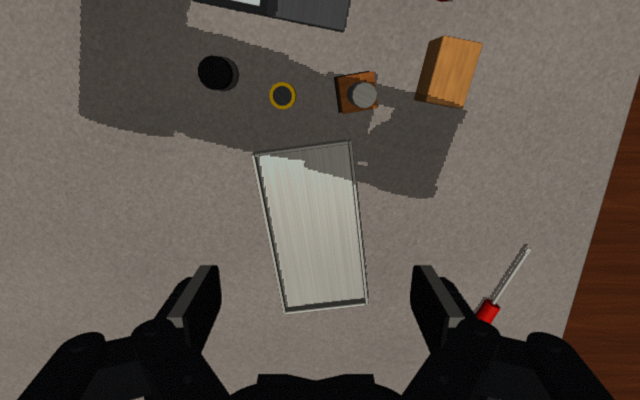

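The tray comes out at (0.547,-0.208), yaw 0.136, and its measured 129x249 mm matches 130x250; the rim corners are (255,153), (350,142), (367,302) and (287,312). Picking the first piston.

```bash
cat >> h.py <<'E'
def bore(y): return SLOT+ux*.0892+uy*y
def look_tray(name=None):
    ctrl.reach([.55,-.13,.32],down(0))
    for t in tray("wrist",name):
        if 118<t[2]<140 and 238<t[3]<262: return t
    print("tray unclear",tray("wrist",name))
def pick(y):
    b=bore(y); ctrl.reach([*b,.15],A); fingers.ungrasp()
    h=ctrl.move_linear([*b,.0825],rate=.08,contact_N=8); st("down %s"%h)
    fingers.grab(); st("grab"); ctrl.move_linear([*b,.16],rate=.12); return st("lift")["finger_gap"]
def place(t,lx,ly):
    c,s=np.cos(t[4]),np.sin(t[4]); q=[t[0]+c*lx-s*ly,t[1]+s*lx+c*ly]; o=down(t[4]-np.pi/2)
    ctrl.reach([*q,.16],o); ctrl.move_linear([*q,.045],rate=.12)
    h=ctrl.move_linear([*q,.029],rate=.025,contact_N=4); st("floor %s"%h)
    fingers.ungrasp(); ctrl.move_linear([*q,.16],rate=.12); st("placed")
E
python3 - <<'E'
from h import *
print(pick(-.069)); t=look_tray("w_t1"); print(t)
E
```

```text
down False t25.5 pos [0.5493 0.1194 0.0829] F [-0.8  0.1 -1.5] gap 0.0858
grab t26.1 pos [0.5491 0.1193 0.0827] F [-0.4 -0.6  3.7] gap 0.0298
lift t26.9 pos [0.5486 0.1193 0.1593] F [-0.7 -0.7  0.4] gap 0.0302
0.030240354787399504
tray unclear [(0.5453572387695312, -0.19304035949707032, 130.50119018554688, 170.22689819335938, np.float64(0.13298926002512168))]
None
```

View pics/w_t1.png

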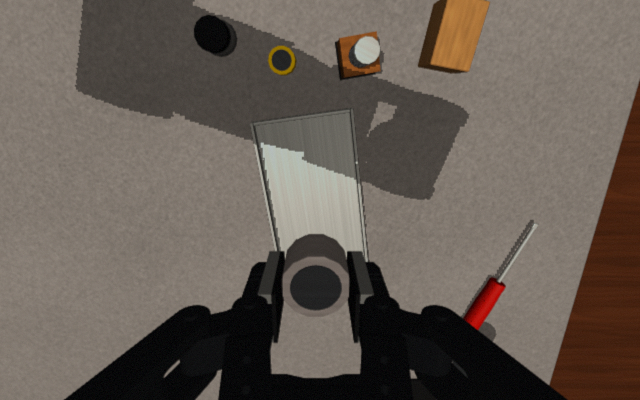

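The piston is held square in the jaws but hides the tray's near end, so I'll look from farther back.

```bash
sed -i 's/ctrl.reach(\[.55,-.13,.32\]/ctrl.reach([.55,-.215,.32]/' h.py; python3 - <<'E'
from h import *
t=look_tray("w_t2"); print(t)
if t:
    place(t,.025,-.055); print(pick(-.023)); t=look_tray("w_t3"); print(t)
E
```

```text
tray unclear [(0.5530182495117187, -0.24847824096679688, 129.6239013671875, 165.85406494140625, np.float64(0.13608415281741593))]
None
```

```bash
ls pics
```

```text
crop1.png
crop2.png
crop3.png
scene0.png
side0.png
side1.png
side2.png
side3.png
v4.png
w1.png
w_jig.png
w_jig2.png
w_probe.png
w_t1.png
w_t2.png
w_tray.png
```

```bash
python3 - <<'E'
import cv2; im=cv2.imread("pics/w_t2.png")[:,:,::-1]; t=cv2.imread("pics/w_t1.png")[:,:,::-1]
for q in [(300,135),(340,150),(320,180),(230,150),(380,150),(330,100),(200,300)]: print(q,t[q[1]-2:q[1]+3,q[0]-2:q[0]+3].mean((0,1)).round())
E
```

```text
(300, 135) [102.  99.  92.]
(340, 150) [107. 104.  97.]
(320, 180) [181. 184. 172.]
(230, 150) [133. 123. 115.]
(380, 150) [75. 70. 65.]
(330, 100) [76. 71. 65.]
(200, 300) [132. 124. 114.]
```

View pics/w_t2.png

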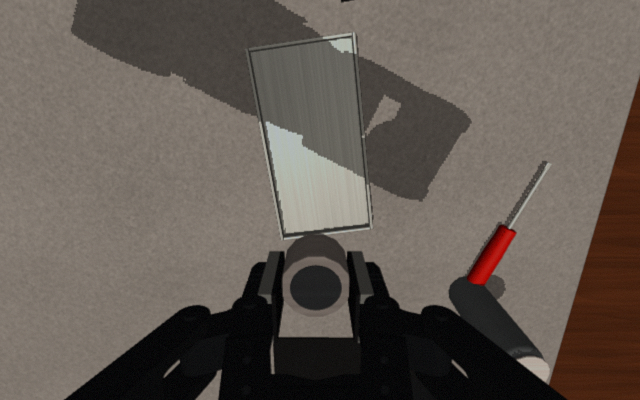

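In this view the shadow cuts the mask; the tray's rim corners (249,48), (355,34), (371,228) and (284,239) are all visible. I'll switch to a hue-ratio mask and test it on the saved images.

```bash
python3 - <<'E'
s=open("h.py").read()
import re
s=s.replace('hsv=cv2.cvtColor(im,cv2.COLOR_RGB2HSV)\n','\n').replace('g=cv2.GaussianBlur(im,(3,3),0).astype(int); m=((g.min(2)>125)&(hsv[...,1]<28)).astype(np.uint8)*255',
 'g=cv2.GaussianBlur(im,(5,5),0).astype(float); m=((g.min(2)>75)&((g[...,0]-g[...,1])/(g[...,0]+1)<.048)).astype(np.uint8)*255; m[241:]=0')
s=s.replace('p,im=snap(n,name); \n','p,im=snap(n,name) if im is None else (n,im)\n').replace('def tray(n="wrist",name=None)','def tray(n="wrist",name=None,im=None)')
open("h.py","w").write(s)
E
python3 - <<'E'
from h import *
print(tray(imaging.camera_params("wrist"),im=cv2.imread("pics/w_t2.png")[:,:,::-1]))
p=imaging.camera_params("wrist"); X=cast(p,[(249,48),(355,34),(371,228),(284,239)],.012)[:,:2]; print(X.mean(0),X)
E
```

```text
[(0.5476072387695312, -0.2052556610107422, 133.59991455078125, 254.7969970703125, np.float64(0.13925658520932416))]
[ 0.54998571 -0.20507028] [[ 0.47114972 -0.08899362]
 [ 0.59569014 -0.07392911]
 [ 0.62785828 -0.32007996]
 [ 0.50524472 -0.33727844]]
```

The tray is now found whole: (0.548,-0.206), 134x255 mm. Continuing with the placements.

```bash
python3 - <<'E'
from h import *
t=look_tray(); print(t)
if t:
    place(t,.025,-.055); print(pick(-.023)); t=look_tray("w_t3"); print(t)
    cv2.imwrite("pics/v5.png",cv2.resize(cv2.imread("pics/w_t3.png")[0:320,200:440],None,fx=1.8,fy=1.8))
E
```

```text
(0.547344482421875, -0.2055790100097656, 133.7933807373047, 255.17086791992188, np.float64(0.1386819915593822))
floor True t31.9 pos [ 0.5797 -0.2566  0.0321] F [-1.2  0.6  6. ] gap 0.0297
placed t33.7 pos [ 0.5794 -0.2564  0.1592] F [-0.3 -0.1 -0.1] gap 0.0857
down False t36.4 pos [0.5576 0.1647 0.083 ] F [-0.1 -0.1  0.1] gap 0.0855
grab t37.0 pos [0.5573 0.1646 0.0828] F [-1.2 -0.2  3.8] gap 0.0295
lift t37.8 pos [0.5568 0.1645 0.1593] F [-0.1  0.3 -1. ] gap 0.0298
0.029805361953356313
(0.547370849609375, -0.2054200897216797, 133.5948486328125, 254.4451904296875, np.float64(0.1389841687969442))
```

View pics/v5.png

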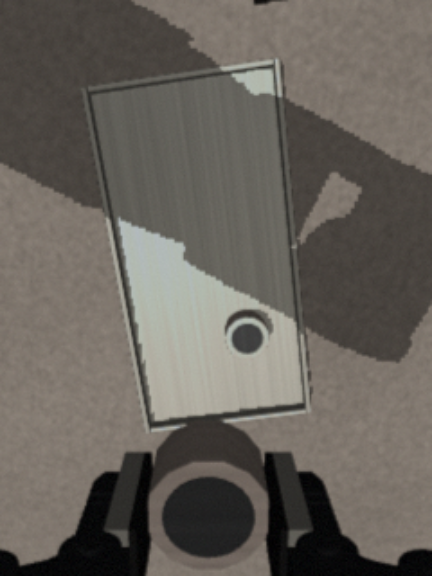

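The first piston stands upright in the tray at crop (248,335), and the second is in the jaws. Placing the second and third.

```bash
python3 - <<'E'
from h import *
t=look_tray(); print(t)
if t:
    place(t,-.025,0); g=pick(.023); t=look_tray(); print(t)
    if t and g>.025:
        place(t,.025,.055); print(look_tray("w_t4"))
        ctrl.reach([.53,.20,.27],A); snap("wrist","w_jig3")
        a=cv2.imread("pics/w_t4.png")[0:300,200:440]; b=cv2.imread("pics/w_jig3.png")[0:300,180:540]
        cv2.imwrite("pics/v6.png",cv2.resize(np.hstack([a,b]),None,fx=1.33,fy=1.33))
E
```

```text
(0.5474700317382812, -0.2053841094970703, 133.43991088867188, 254.52752685546875, np.float64(0.1378551382975619))
floor True t42.6 pos [ 0.5227 -0.2088  0.0323] F [-2.3  0.4  7. ] gap 0.0299
placed t44.4 pos [ 0.5224 -0.2087  0.1593] F [-0.1 -0.  -0.6] gap 0.0850
down False t47.1 pos [0.5658 0.21   0.083 ] F [ 0.  -0.5 -0. ] gap 0.0854
grab t47.7 pos [0.5656 0.2099 0.0828] F [-1.2 -0.1  3.6] gap 0.0296
lift t48.5 pos [0.565  0.2097 0.1592] F [-1.1  0.5 -0.6] gap 0.0292
(0.5474952392578125, -0.205481689453125, 133.2557830810547, 254.5715789794922, np.float64(0.13951561923722622))
floor True t53.2 pos [ 0.5646 -0.1475  0.0326] F [-1.7  0.8  6.1] gap 0.0295
placed t55.0 pos [ 0.5642 -0.1474  0.1592] F [ 0.3  0.  -0.7] gap 0.0857
(0.5423209838867188, -0.21665338134765624, 133.15013122558594, 254.43472290039062, np.float64(0.1394757550446588))
```

View pics/v6.png

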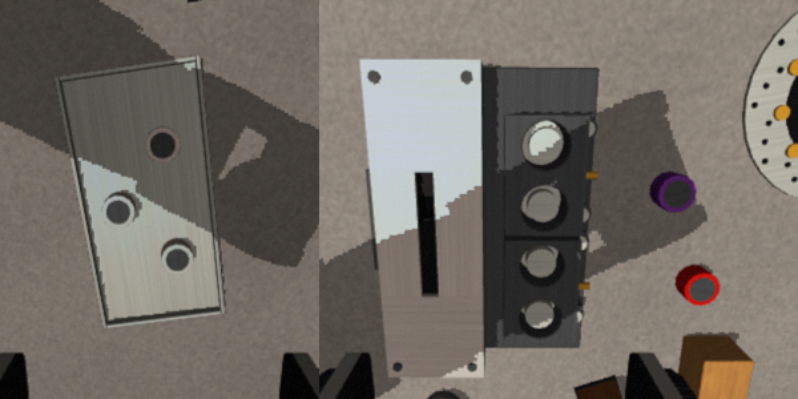

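The left half shows three pistons upright in the tray at crop (163,143), (118,210) and (177,257). The tray has since shifted by about 12 mm. The right half shows all four bores empty. Next: fetch the probe, press the ejector down through the y=+23 bore, and park the probe.

```bash
python3 - <<'E'
from h import *
ctrl.reach([*PR,.2],A); h=ctrl.move_linear([*PR,.087],rate=.12,contact_N=8); st("at %s"%h)
fingers.grab(); s=st("grab"); ctrl.move_linear([*PR,.20],rate=.12); s=st("lift")
if .02<s["finger_gap"]<.026:
    b=bore(.023); ctrl.reach([*b,.20],A); ctrl.move_linear([*b,.145],rate=.12,contact_N=10); st("in bore")
    for z in (.138,.134,.128,.122,.1195,.1185,.1175,.1165,.1155):
        ctrl.move_linear([*b,z],rate=.03); s=st("cmd %.4f"%z)
        if s["wrist_force"][2]>30 or abs(s["wrist_force"][:2]).max()>20: break
E
```

```text
at False t60.1 pos [ 0.5974 -0.0133  0.0878] F [ 0.6  0.4 -0.1] gap 0.0858
grab t60.7 pos [ 0.597  -0.0133  0.0873] F [-2.2  0.1  4.1] gap 0.0229
lift t61.8 pos [ 0.5966 -0.0133  0.1992] F [-0.5  0.1 -1.9] gap 0.0226
in bore t63.3 pos [0.566  0.2095 0.1454] F [ 0.3  0.4 -1. ] gap 0.0226
cmd 0.1380 t63.6 pos [0.5655 0.2099 0.1381] F [-0.8  0.1 -1.6] gap 0.0226
cmd 0.1340 t63.9 pos [0.5658 0.21   0.1343] F [ 0.7 -0.   1.6] gap 0.0224
cmd 0.1280 t64.3 pos [0.5658 0.21   0.1282] F [1.  0.8 2.3] gap 0.0226
cmd 0.1220 t64.6 pos [0.5658 0.2099 0.1221] F [1.3 0.4 3. ] gap 0.0228
cmd 0.1195 t64.9 pos [0.5658 0.21   0.1197] F [1.7 1.2 3.1] gap 0.0229
cmd 0.1185 t65.1 pos [0.5658 0.21   0.1191] F [ 0. -0.  8.] gap 0.0231
cmd 0.1175 t65.4 pos [0.566  0.2101 0.1189] F [-1.5 -1.1 15.2] gap 0.0227
cmd 0.1165 t65.6 pos [0.5662 0.2102 0.1187] F [-2.6 -1.1 22. ] gap 0.0226
cmd 0.1155 t65.9 pos [0.5664 0.2103 0.1185] F [-5.6 -0.8 29.7] gap 0.0227
```

The hard stop came at z ≈ 0.119 against 0.1193 expected, so the ejector is fully down. Parking the probe.

```bash
python3 - <<'E'
from h import *
ctrl.move_linear([*bore(.023),.20],rate=.12)
if park():
    fingers.ungrasp(); ctrl.move_linear([*PR,.20],rate=.15)
    ctrl.reach([.54,.10,.36],down(0)); snap("wrist","w_end"); ctrl.reach([.42,.1,.40],down(0)); snap("scene","scene_end"); print(look_tray("w_t5")); st()
    a=cv2.imread("pics/w_end.png")[:300,160:560]; b=cv2.imread("pics/scene_end.png")[110:310,150:430]; c=cv2.imread("pics/w_t5.png")[0:300,200:440]
    f=lambda x,w:cv2.resize(x,(w,300)); cv2.imwrite("pics/v7.png",np.vstack([np.hstack([f(a,400),f(c,240)]),cv2.resize(b,(640,300))]))
E
```

```text
mid False t68.6 pos [ 0.5975 -0.0132  0.1057] F [ 0.5 -0.2 -0.9] gap 0.0224
seat True t69.0 pos [ 0.5969 -0.0133  0.0873] F [-1.6 -0.6  7.1] gap 0.0226
(0.5420543212890625, -0.21669187927246095, 133.3653106689453, 254.106689453125, np.float64(0.14074336978926638))
 t73.4 pos [ 0.5503 -0.2138  0.3206] F [ 0.  -0.  -0.7] gap 0.0854
```

View pics/v7.png

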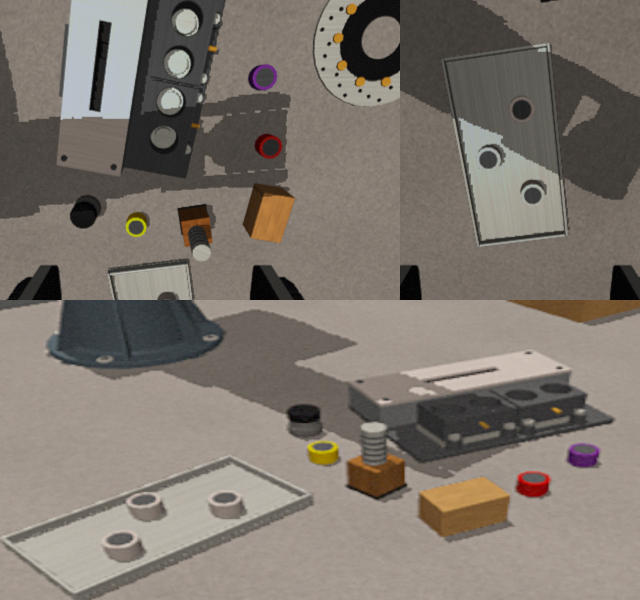

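All checks look right: the three pistons are upright in the tray, the bores are empty with their pads low, and the probe stands upright in its holder. The carton, jar and look-alikes are in place. Handing in.

```bash
python3 -c "
from h import *
ctrl.hand_in(); st()"
```

```text
the job is handed in; nothing more can be done
the job is handed in; nothing more can be done
```

The job is done and handed in at about 73 s of the allowed 210 s; no verdict is given.

- **Ejector up:** I slid the probe along the slot until it dropped into the socket at about y = +19 mm. I then pressed the plunger to its stop, 18 mm down with the force rising to 23 N.
- **Pistons:** There were three, and the bore at y = +69 mm was empty from the start. I parked the probe in its holder to free the gripper, then stood all three pistons in the tray.
- **Ejector down:** I fetched the probe and pressed the ejector down through the empty y = +23 mm bore. It met a hard stop at 0.119 m, where 0.1193 m was expected. The probe went back in its holder at its original height.

The last pictures show the three pistons upright in the tray, all four bores empty with their pads low, and the probe upright. The carton, jar and coloured look-alikes look untouched.

**What differed:**
- The tray was about 12 mm from its earlier place when I looked after the third piston. I took this for the announced knock but did not rule out the arm; the pistons stayed upright.
- The forces during the presses read lower than stated: about 5 to 6 N on the plunger and 2 to 3 N on the pad. Both still ended at their expected stops.

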